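# Weigh down the coin columns and slide the test tray home

### The arm

A 7-joint arm with a two-finger parallel gripper is mounted at the origin on the work surface. World frame = base frame: x ahead of the robot, y to its left, z up, the work surface at z = 0. Lengths are in mm, angles in rad, forces in N, time in s.
With the tool pointing down it reaches from about 400 to 900 mm from the base axis. Payload 5.6 kg.
Tool frame: the origin (TCP) lies midway between the tips of the shut fingers; the grasp point (between the pads) lies 19 mm behind it; x points along the fingers, y is the direction in which the jaws open and shut, and the axes are right-handed (so a half turn about x gives the same grasp; the last joint's range is limited). The gripper opens to 92 mm and grips with 3 to 60 N. Pads are 20 mm wide; open, the fingers measure 128 mm over their backs; the gripper's body (75 mm by 189 mm) begins 69 mm behind the grasp point.
Start: joints at [-1.353, 0.468, -0.012, 1.603, 0.006, 1.071, -0.056], TCP at [167.646, 628.016, 214.592] pointing down, gripper open.
Joint ranges: [-2.53, 2.53], [-0.31, 2.02], [-1.57, 1.55], [0.28, 2.44], [-1.29, 4.43], [0.15, 1.84], [-2.92, 2.92]. Speed limits (rad/s): [2.57, 2.57, 3.14, 3.14, 3.14, 3.14, 3.14].

### API

Orientations are given as a rotation vector (axis times angle).
In Python, from cell import robot, grip, kin, viewer gives the robot as it stands. Calls block until the motion is done:
- robot.movep(position, orientation): joint-space move of the TCP to a pose.
- robot.servo_line(position, feed=150, rotation=None): straight line of the TCP; rotation=None keeps the orientation; feed is the mean speed in mm/s.
- robot.goto_joints(angles): joint-space move.
- grip(opening, newtons=None): opening from 0.0 (shut) to 1.0 (fully open); newtons is the grip in N (None keeps the last); returns when the fingers have stopped.
- robot.hold(seconds).
- kin.ik(position, orientation): joint angles nearest the present ones, or None.
- robot.observe(): the state.
- viewer.read_camera(name): name is "side" or "top"; returns the picture (420x560x3 uint8, red, green, blue); there is no depth.
- viewer.camera_info(name): a dict with "camera_matrix" (3x3 intrinsics, pixels), "k1" (the pictures are not rectified: a ray, as slopes to the right and down, at radius r is drawn at 1 + k1 r^2 times it, then the intrinsics apply), "R" (3x3) and "t" (3): a world point X has camera coordinates R X + t. Camera axes: x right, y down, z forward; pixel columns grow to the right and rows downward; lengths in mm; the calibration is good to about 2 mm. A picture is of the moment at which its call begins. camera_info takes no time and is no camera call.
A pose or a line that the arm cannot do raises robot.IKError and nothing moves.
- robot.job_done(): hands the job in, once; it reports no verdict.
Trained networks look in the newest picture that a camera, given by its name, has taken for a name from the list of things; names that differ only in an ending like _2 or _b are one class to them, and where a whole thing is asked for, a point or a joint stands for the part that bears it (a point fixed in the world has none). Each returns a list of dicts, best first, with "confidence" (0 to 1); they miss things now and then, are a little off and sometimes report something else, mostly with a low value. They report only what shows in the picture. A call takes as long as a camera call. They do not tell look-alikes from the thing itself.
- viewer.silhouettes(name, camera): "mask" (420x560 bool, what is visible of it).
- viewer.pinpoint(name, camera): "at" ([x, y, z] in mm, in the coordinates of the camera as it stood for that picture, good to about 4 mm: a listed point, or the origin of a listed thing).
The state is a dict: "t": time; "joints": joint angles; "joint_velocities": joint speeds; "joint_torque": joint torques, N m; "tcp_pos": TCP position; "tcp_rot": TCP orientation; "contact_force": force on the tool from outside, world axes, zero at the start; "wrist_torque": the same for the moment, N m; "grip_width": opening from 0.0 (shut) to 1.0 (fully open).
Only numpy, scipy, OpenCV 4.12 (cv2) and the standard library are available. Lean on these libraries where they do the work, as an engineer would, in place of code of your own. Each camera call takes 0.05 s, during which the arm holds its last target.

### The job

Lower the pressing weight gently onto the two copper coin columns that stand out of the open brass tray, level, centred and square across both, feeling for the contact because nobody knows how high the columns stand; do not drop it or press the sprung coins down hard. Let go of the weight, then push the tray fully home into the test frame with the weight still sitting in place on the coins. Leave the meter head, the coin ramp and the cam where they lie.

Things in the scene. Friction and masses are not known exactly. Their poses are not given: they have to be found in the camera images.
- weight: Loose pressing weight, 0.5 to 0.8 kg: dark steel plate 60 (x) x 100 (y) x 12 mm (z), a red upright grip bar centred on top, 16 (x) x 50 (y) mm, from 12 to 52 mm above the underside; grip the bar across x. Origin: centre of the underside; z up. Starts lying on the table. A half turn about z makes no difference.
- test_frame: Fixed steel frame. Origin on the table, below the midpoint of the coin columns when the tray is home; +x: the way the tray goes home. Base 150 mm wide (y), x = -160 to +100 mm; side rails at y = +-66 mm, 37 mm high. At x = +65 mm green posts at y = +-66 mm carry a crossbar 213 mm high with a white dial (to 235 mm).
- tray_top (a point): Centre between the two coin columns on the tray's flat top face, 56 mm above the table; moves with the tray; axes as the frame's (+x: home). Two copper coin columns, 29 mm in diameter, stand out of the top at y = +-28 mm, equally high; their tops are 10 to 38 mm above this point, different each time and not reported.
- tray_front (a point): Centre of the flat upright front face (towards the robot) of the brass tray, where it is pushed, 31 mm above the table; 102 mm from point tray_top along -x; axes as the frame's. The tray is a block 108 mm wide (y), 50 mm high, its underside 6 mm above the table.
- tray (a joint): Slide of the tray, m: 0 = fully home against its stop in the frame, grows as the tray comes out towards the robot (up to 0.095). Starts about 0.055 to 0.085 out. Friction about 2.5 N; stays where it is left.
- coin_bed (a joint): How far, in m, the sprung bed under both coin columns is pushed down: 0 = nothing on the coins, 0.012 = bottomed. Spring 2 N per mm (first about 0.5 N nothing moves); the resting weight alone pushes it down about 2 to 4 mm.
- meter_head: Bystander: white enamel meter head lying on its back, about 180 x 100 mm, 70 mm high; origin: underside, under the middle of the round dial end; the square end with the neck points along -x.
- coin_ramp: Bystander: small steel coin ramp, base 50 (x) x 120 (y) mm, about 55 mm high; origin: centre of the underside.
- cam: Bystander: bronze cam, a disc 68 mm across with a lobe reaching 48 mm out along +x, 12 mm thick, hub 26 mm high; origin: underside, on the hub's axis.
Mind the look-alikes: they are no part of the job. What is shaped like the weight but purple is not meant.

How it is judged:
By the outcome, as a careful person would: the job done as asked, in the order asked, and still so for the second after the job is handed in, with the robot touching nothing.
It also fails if it takes over 58 s, if anything falls off the work surface, if the arm or the gripper's body presses on something with over 40 N, if the wrist force passes 120 N, or if a joint passes its speed limit or range.

## Working session

There is one attempt and no reset: what is moved stays moved. The work goes in short steps, each a Python script; the robot and the scene stay as the last script left them, time stands still between calls to the robot, and variables do not carry over. Pictures are saved under pics/ and viewed, and the job is handed in when it is done.

```bash
mkdir -p pics; ls; cat > h.py <<'E'
import numpy as np, cv2
from cell import robot, grip, kin, viewer
def toworld(p,cam):
    i=viewer.camera_info(cam); return np.array(i["R"]).T@(np.array(p)-np.array(i["t"]))
def save(img,n): cv2.imwrite("pics/"+n,cv2.cvtColor(img,cv2.COLOR_RGB2BGR))
def pix2plane(uv,cam,z):
    i=viewer.camera_info(cam);K=np.array(i["camera_matrix"]);R=np.array(i["R"]);t=np.array(i["t"])
    d=cv2.undistortPoints(np.array([[uv]],float),K,np.array([i["k1"],0,0,0.]))[0,0]
    r=R.T@np.array([d[0],d[1],1.]);c=-R.T@t
    return c+r*(z-c[2])/r[2]
def proj(X,cam):
    i=viewer.camera_info(cam);R=np.array(i["R"])
    return cv2.projectPoints(np.array(X,float).reshape(-1,1,3),cv2.Rodrigues(R)[0],np.array(i["t"],float),np.array(i["camera_matrix"]),np.array([i["k1"],0,0,0.]))[0][:,0]
E
python3 - <<'E'
from h import *
np.set_printoptions(precision=1,suppress=True)
for c in("side","top"):
    im=viewer.read_camera(c);save(im,c+"0.png")
    i=viewer.camera_info(c);print(c,"pos",-np.array(i["R"]).T@np.array(i["t"]))
    for n in("weight","test_frame","tray_top","tray_front"):
        for d in viewer.pinpoint(n,c): print(c,n,d["confidence"],toworld(d["at"],c),proj(toworld(d["at"],c),c))
o=robot.observe();print(o["t"],o["tcp_pos"],o["tcp_rot"],o["contact_force"],o["grip_width"])
E
```

```text
pics
side pos [ 315.5 -784.9  906. ]
side weight 0.73 [460.9 298.9  -1.4] [[221.4 158.6]]
side weight 0.68 [447.4 149.4   1.3] [[228.  195.9]]
side weight 0.59 [326.7 238.5  -0.8] [[175.2 182.7]]
side test_frame 0.75 [706.3 -51.7   0.9] [[355.2 231.8]]
side tray_top 0.56 [619.2 -39.9  58.4] [[319.5 219. ]]
side tray_front 0.69 [518.2 -30.3  29.3] [[274.9 234.2]]
top pos [ 319.   -13.9 1122.6]
top weight 0.95 [451.5 151.6  -1.9] [[216.3 237.4]]
top weight 0.85 [459.7 302.7   0.1] [[162.6 233.8]]
top weight 0.69 [324.4 243.2   0.3] [[181.3 283.1]]
top weight 0.61 [523.9 -31.8  35.1] [[282.6 210. ]]
top test_frame 0.95 [706.  -47.1  -2.6] [[288.  150.9]]
top tray_top 0.71 [622.7 -41.2  54.6] [[286.4 173.1]]
top tray_top 0.59 [ 485.3 -303.8    2.3] [[379.5 226.6]]
top tray_front 0.97 [522.2 -31.7  35.2] [[282.6 210.6]]
0.5 [167.6 628.  214.5] [ 0.2  1.6 -0.2] [-0.1 -0.1  0.8] 0.999723645440597
```

View pictures.

View pics/top0.png

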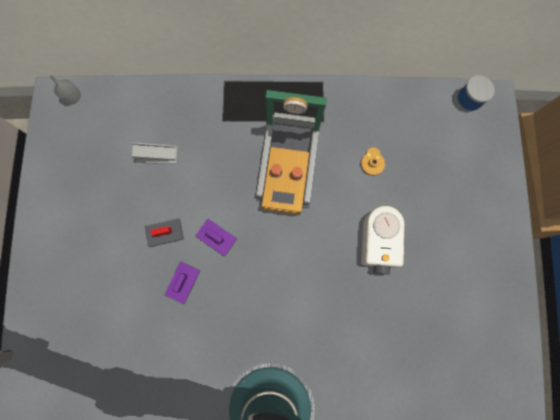

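View pics/side0.png

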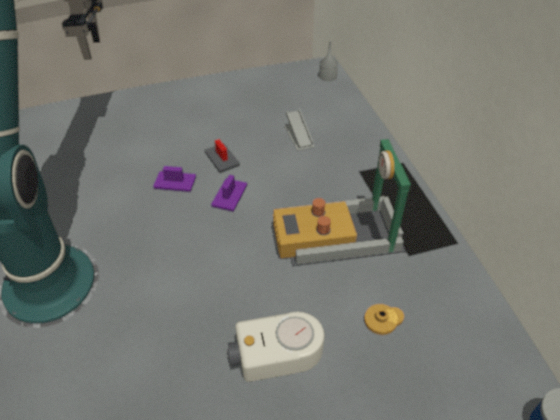

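```bash
python3 - <<'E'
import cv2
a=cv2.imread("pics/top0.png")[190:300,130:250];b=cv2.imread("pics/side0.png")[120:220,150:270]
cv2.imwrite("pics/crop1.png",cv2.hconcat([cv2.resize(a,(400,366),interpolation=2),cv2.resize(b,(400,366),interpolation=2)]))
c=cv2.imread("pics/top0.png")[100:230,240:340];d=cv2.imread("pics/side0.png")[150:280,260:410]
cv2.imwrite("pics/crop2.png",cv2.hconcat([cv2.resize(c,(400,520),interpolation=2),cv2.resize(d,(400,520),interpolation=2)]))
E
```

```text
(no output)
```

View pics/crop1.png

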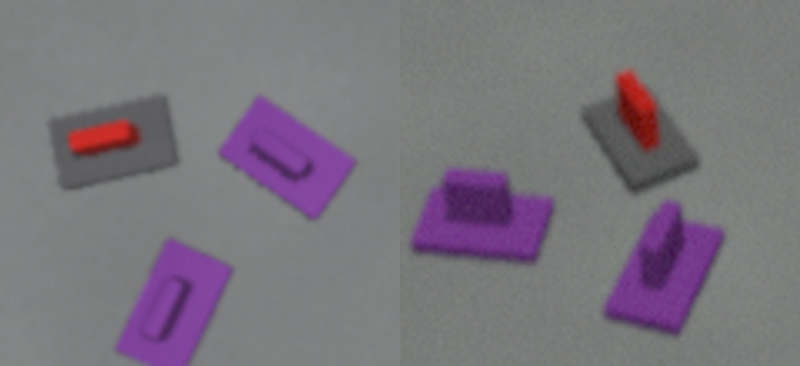

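View pics/crop2.png

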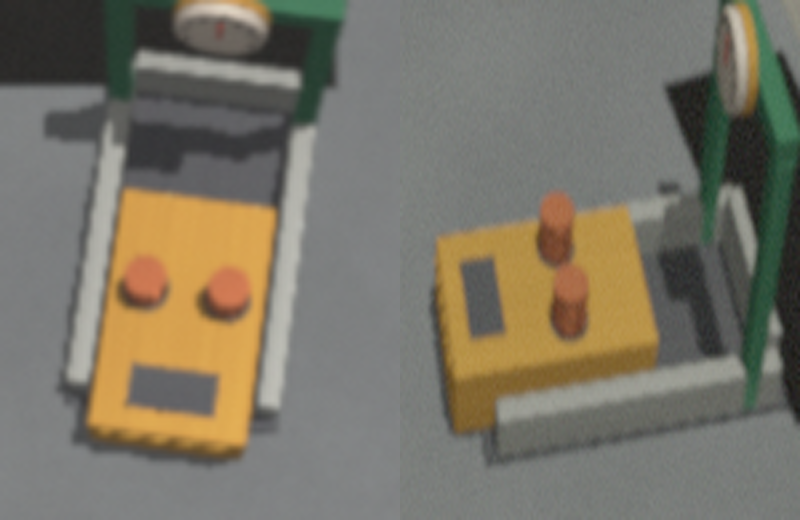

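```bash
cat > fit.py <<'E'
from h import *
from scipy.optimize import minimize
S=6
def box(x0,x1,y0,y1,z0,z1): return np.array([[x,y,z] for x in(x0,x1) for y in(y0,y1) for z in(z0,z1)],float)
def cyl(cx,cy,r,z0,z1):
    a=np.linspace(0,2*np.pi,40,endpoint=False);return np.vstack([np.c_[cx+r*np.cos(a),cy+r*np.sin(a),0*a+z] for z in(z0,z1)])
def place(P,x,y,th,z=0):
    c,s=np.cos(th),np.sin(th);return P@np.array([[c,-s,0],[s,c,0],[0,0,1]]).T+[x,y,z]
def render(parts,cam,win):
    u0,u1,v0,v1=win;m=np.zeros(((v1-v0)*S,(u1-u0)*S),np.uint8)
    for P in parts:
        q=((proj(P,cam)+0.5-[u0,v0])*S*16).astype(np.int32)
        cv2.fillConvexPoly(m,cv2.convexHull(q),255,shift=4)
    return m>0
def up(mask,win):
    u0,u1,v0,v1=win;return cv2.resize(mask[v0:v1,u0:u1].astype(np.float32),None,fx=S,fy=S,interpolation=cv2.INTER_LINEAR)>.5
def cost(obs,models):
    c=0
    for (cam,win,m),parts in zip(obs,models):
        r=render(parts,cam,win);c+=1-(r&m).sum()/max(1,(r|m).sum())
    return c
def hsv(im): return cv2.cvtColor(im,cv2.COLOR_RGB2HSV_FULL).astype(int)
def redm(im):
    h=hsv(im);return ((h[...,0]<5)|(h[...,0]>245))&(h[...,1]>170)
def copm(im):
    h=hsv(im);return (h[...,0]>=5)&(h[...,0]<18)&(h[...,1]>120)
E
python3 - <<'E'
from fit import *
wins={"top":(130,200,210,255),"side":(195,250,130,180)}
for c in("top","side"):
    im=viewer.read_camera(c)
    h=hsv(im)
    uv={"top":[(286,190),(276,170),(297,172),(160,231),(175,235)],"side":[(320,236),(318,205),(323,221),(221,150),(231,163)]}[c]
    for u,v in uv: print(c,u,v,h[v,u])
    ms=[d["mask"] for d in viewer.silhouettes("weight",c)]
    u0,u1,v0,v1=wins[c]
    for m in ms: print(m.sum(),m[v0:v1,u0:u1].sum())
    m=max(ms,key=lambda m:m[v0:v1,u0:u1].sum())
    np.savez(f"obs_{c}.npz",im=im,m=m)
    r=redm(im);p=copm(im);print("red",r.sum(),"cop",p.sum())
    o=im.copy();o[r]=[0,255,0];o[p]=[0,0,255];o[m&~r]=[255,255,0];save(cv2.resize(o[90:290,130:400],None,fx=2.9,fy=2.9,interpolation=0),c+"_m.png")
E
```

```text
top 286 190 [ 25 159 215]
top 276 170 [ 13 152 205]
top 297 172 [ 13 153 209]
top 160 231 [  2 207 202]
top 175 235 [160  10  98]
796 24
845 0
784 784
red 123 cop 198
side 320 236 [ 28 152 181]
side 318 205 [ 17 145 171]
side 323 221 [ 15 146 171]
side 221 150 [  1 207 138]
side 231 163 [213   3  90]
682 682
761 27
817 3
red 136 cop 352
```

View pics/top_m.png

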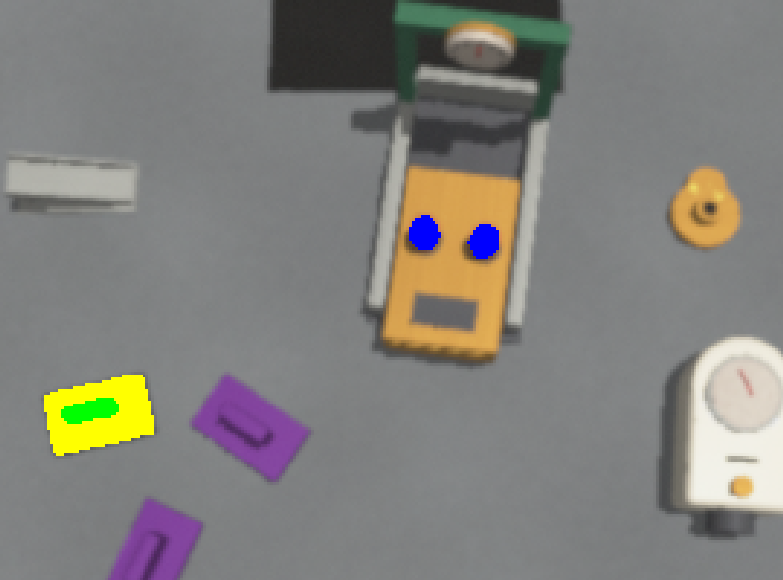

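View pics/side_m.png

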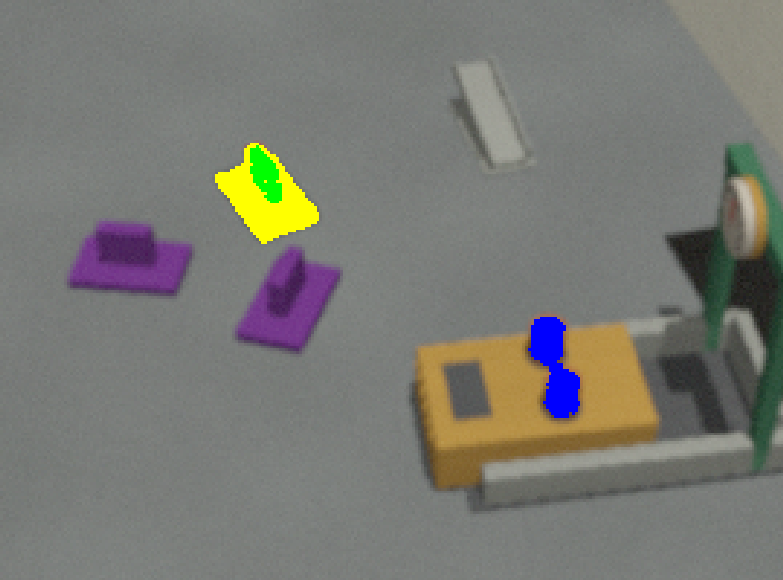

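```bash
cat > run1.py <<'E'
from fit import *
np.set_printoptions(precision=2,suppress=True)
D={c:np.load(f"obs_{c}.npz") for c in("top","side")}
def fmin(f,x0,st):
    n=len(x0);sim=np.vstack([x0]+[np.array(x0)+np.eye(n)[i]*st[i] for i in range(n)])
    r=minimize(f,x0,method="Nelder-Mead",options=dict(initial_simplex=sim,xatol=.02,fatol=1e-5,maxiter=400));return r.x,r.fun
W=[box(-30,30,-50,50,0,12),box(-8,8,-25,25,12,52)]
wins={"top":(130,200,210,255),"side":(195,250,130,180)}
for cs in(("top",),("side",),("top","side")):
    obs=[(c,wins[c],up(D[c]["m"],wins[c])) for c in cs]
    f=lambda p:cost(obs,[[place(P,p[0],p[1],p[2]/100) for P in W]]*len(obs))
    print("weight",cs,min((fmin(f,[459,301,100*t],[6,6,8]) for t in(.05,.15,.3)),key=lambda a:a[1]))
tw={"top":(250,320,130,225),"side":(295,345,190,245)}
mt=D["top"]["im"];h=hsv(mt);org=((h[...,0]>=5)&(h[...,0]<36)&(h[...,1]>110)).astype(np.uint8);org[:148]=0;org[:, :258]=0;org[:,312:]=0
cn,_=cv2.findContours(org,cv2.RETR_EXTERNAL,cv2.CHAIN_APPROX_NONE);cn=max(cn,key=cv2.contourArea);org=cv2.drawContours(np.zeros_like(org),[cn],-1,1,-1)
cop={c:copm(D[c]["im"]) for c in D}
full=(("top","c"),("side","c"),("top","o"))
for sel in(full,full[:2],full[:1]+full[2:],full[1:2]):
    obs=[(c,tw[c],up(cop[c] if k=="c" else org,tw[c])) for c,k in sel]
    def f(p):
        x,y,t,hh,L=p;cols=[place(cyl(0,s*28,14.5,56,56+hh),x,y,t/100) for s in(1,-1)]
        blk=[place(box(-102,L,-54,54,6,56),x,y,t/100)]+cols
        return cost(obs,[cols if k=="c" else blk for c,k in sel])
    print("tray",sel,min((fmin(f,[621,-40.5,-10,h0,60],[5,5,4,5,5]) for h0 in(18,28,34)),key=lambda a:a[1]))
E
time python3 run1.py
```

```text
weight ('top',) (array([463.68, 298.85,  23.93]), np.float64(0.05070527348374654))
weight ('side',) (array([460.49, 295.19,  23.98]), np.float64(0.04089028954106755))
weight ('top', 'side') (array([461.72, 297.22,  23.58]), np.float64(0.17248848478272105))Traceback (most recent call last):
  File "run1.py", line 24, in <module>
    print("tray",sel,min((fmin(f,[621,-40.5,-10,h0,60],[5,5,4,5,5]) for h0 in(18,28,34)),key=lambda a:a[1]))
                     ~~~^^^^^^^^^^^^^^^^^^^^^^^^^^^^^^^^^^^^^^^^^^^^^^^^^^^^^^^^^^^^^^^^^^^^^^^^^^^^^^^^^^^
  File "run1.py", line 24, in <genexpr>
    print("tray",sel,min((fmin(f,[621,-40.5,-10,h0,60],[5,5,4,5,5]) for h0 in(18,28,34)),key=lambda a:a[1]))
                          ~~~~^^^^^^^^^^^^^^^^^^^^^^^^^^^^^^^^^^^^^
  File "run1.py", line 6, in fmin
    r=minimize(f,x0,method="Nelder-Mead",options=dict(initial_simplex=sim,xatol=.02,fatol=1e-5,maxiter=400));return r.x,r.fun
    res = _minimize_neldermead(fun, x0, args, callback, bounds=bounds,
                               **options)
    fxr = func(xr)
    fx = function(np.copy(x), *(wrapper_args + args))
  File "run1.py", line 23, in f
    return cost(obs,[cols if k=="c" else blk for c,k in sel])
  File "fit.py", line 20, in cost
    r=render(parts,cam,win);c+=1-(r&m).sum()/max(1,(r|m).sum())
  File "fit.py", line 12, in render
    q=((proj(P,cam)+0.5-[u0,v0])*S*16).astype(np.int32)
        ~~~~^^^^^^^
  File "h.py", line 12, in proj
    i=viewer.camera_info(cam);R=np.array(i["R"])
ValueError: time passes only in moves, steps and waits

real	0m4.783s
user	0m3.658s
sys	0m0.144s
```

```bash
python3 - <<'E'
s=open("h.py").read()
s=s.replace('def toworld','_c={}\ndef info(c):\n    if c not in _c: _c[c]=viewer.camera_info(c)\n    return _c[c]\ndef toworld',1).replace('i=viewer.camera_info(cam)','i=info(cam)')
open("h.py","w").write(s)
E
time python3 run1.py
```

```text
weight ('top',) (array([463.68, 298.85,  23.93]), np.float64(0.05070527348374654))
weight ('side',) (array([460.49, 295.19,  23.98]), np.float64(0.04089028954106755))
weight ('top', 'side') (array([461.72, 297.22,  23.58]), np.float64(0.17248848478272105))
tray (('top', 'c'), ('side', 'c'), ('top', 'o')) (array([623.23, -39.75, -12.42,  23.1 ,  68.26]), np.float64(0.39476667373894536))
tray (('top', 'c'), ('side', 'c')) (array([623.23, -39.56, -12.23,  22.82,  66.83]), np.float64(0.35580005061970144))
tray (('top', 'c'), ('top', 'o')) (array([626.54, -40.1 , -12.32,  11.74,  64.86]), np.float64(0.11479801147436441))
tray (('side', 'c'),) (array([621.85, -37.83, -13.66,  22.46,  58.78]), np.float64(0.16702638724500452))
real	0m4.018s
user	0m4.535s
sys	0m0.112s
```

```bash
cat >> h.py <<'E'
from scipy.spatial.transform import Rotation as Rn
def rot(yaw,sgn=1):
    "tool x down, tool y along the horizontal direction yaw (times sgn)"
    x=np.array([0,0,-1.]);y=sgn*np.array([np.cos(yaw),np.sin(yaw),0]);return Rn.from_matrix(np.c_[x,y,np.cross(x,y)]).as_rotvec()
def F(n=8):
    a=[]
    for _ in range(n): robot.hold(.01);a.append(robot.observe()["contact_force"])
    return np.mean(a,0)
E
cat >> h.py <<'E'
def st(tag=""):
    o=robot.observe();print(tag,"t%.2f"%o["t"],"tcp",np.round(o["tcp_pos"],1),"F",np.round(o["contact_force"],2),"g%.3f"%o["grip_width"],flush=True);return o
E
python3 - <<'E'
from h import *
np.set_printoptions(precision=2,suppress=True)
lim=[[-2.53,2.53],[-.31,2.02],[-1.57,1.55],[.28,2.44],[-1.29,4.43],[.15,1.84],[-2.92,2.92]]
for s in(1,-1):
    for n,p,y in(("grasp",(462,297,18),.239),("hi",(462,297,110),.239),("place",(623,-40,98),-.123),("placehi",(623,-40,180),-.123),("push0",(410,-15,100),-.123+np.pi/2),("push1",(600,-33,25),-.123+np.pi/2)):
        print(s,n,kin.ik(p,rot(y,s)))
st()
E
```

```text
1 grasp [-0.86  0.59  0.29  1.99 -0.28  0.6  -0.14]
1 hi [-0.9   0.44  0.34  1.95 -0.21  0.78 -0.21]
1 place [-0.44  0.63  0.63  1.79 -0.46  0.88  0.27]
1 placehi [-0.49  0.53  0.69  1.74 -0.38  1.02  0.21]
1 push0 [-0.44  0.26  0.45  2.28 -0.19  0.64  1.6 ]
1 push1 [-0.24  0.65  0.32  1.86 -0.31  0.68  1.71]
-1 grasp [-0.39  0.61 -0.31  1.95  0.31  0.62  2.49]
-1 hi [-0.4   0.46 -0.29  1.92  0.18  0.79  2.59]
-1 place [ 0.81  1.07 -1.33  1.7   1.08  1.3   2.26]
-1 placehi [ 0.82  0.91 -1.33  1.65  0.91  1.33  2.35]
-1 push0 [-0.82  0.34  0.91  2.3  -0.43  0.68 -1.29]
-1 push1 [-0.45  0.71  0.61  1.87 -0.59  0.74 -1.2 ]
 t0.70 tcp [167.7 628.  214.6] F [-0.33  0.64 -0.26] g1.001
```

```bash
python3 - <<'E'
from h import *
R=rot(.239)
robot.movep([462,297,110],R);st("above")
robot.servo_line([462,297,19],feed=120);st("down")
print(F())
grip(0.0,35);st("gripped")
print(F())
robot.servo_line([462,297,60],feed=60);st("lift");print(F())
save(viewer.read_camera("top"),"top1.png");save(viewer.read_camera("side"),"side1.png")
E
```

```text
above t2.37 tcp [461.4 298.9 110.2] F [-0.53  0.77  0.15] g1.002
down t3.27 tcp [462.5 297.3  19.5] F [-0.23  0.02 -0.01] g1.003
[ 0.031168   -0.04684709 -0.1869506 ]
gripped t4.47 tcp [462.1 297.   19. ] F [ 0.02  0.55 -0.01] g0.174
[ 0.27322797  0.26189658 -0.87981116]
lift t5.38 tcp [461.7 296.9  59.9] F [ 1.19 -0.49 -7.55] g0.174
[ 0.17153795 -0.34065409 -6.94305356]
```

```bash
python3 - <<'E'
from h import *
robot.servo_line([462,297,150],feed=150)
robot.movep([623,-40,150],rot(-.123));o=st("over")
robot.hold(.3);o=st("over");print(F(),Rn.from_rotvec(o["tcp_rot"]).as_matrix().round(3))
for c in("top","side"):
    im=viewer.read_camera(c);m=viewer.silhouettes("weight",c)
    print([(d["confidence"],[int(a.mean()) for a in np.nonzero(d["mask"])],d["mask"].sum()) for d in m])
    np.savez(f"ov_{c}.npz",im=im,ms=np.array([d["mask"] for d in m]));save(im,c+"2.png")
a=cv2.imread("pics/top2.png")[100:230,230:340];b=cv2.imread("pics/side2.png")[120:250,250:370]
cv2.imwrite("pics/crop3.png",cv2.hconcat([cv2.resize(a,(400,480),interpolation=2),cv2.resize(b,(400,480),interpolation=2)]))
E
```

```text
over t7.68 tcp [622.8 -37.2 149.6] F [ 0.07  1.57 -7.13] g0.169
over t7.98 tcp [623.  -39.  150.1] F [-0.4  -0.36 -7.39] g0.174
[-0.03893485 -0.0708063  -7.2902624 ] [[ 0.     0.993 -0.121]
 [ 0.    -0.121 -0.993]
 [-1.     0.    -0.   ]]
[]
[(0.68, [193, 228], np.int64(806)), (0.63, [179, 174], np.int64(834)), (0.62, [196, 322], np.int64(747))]
```

View pics/crop3.png

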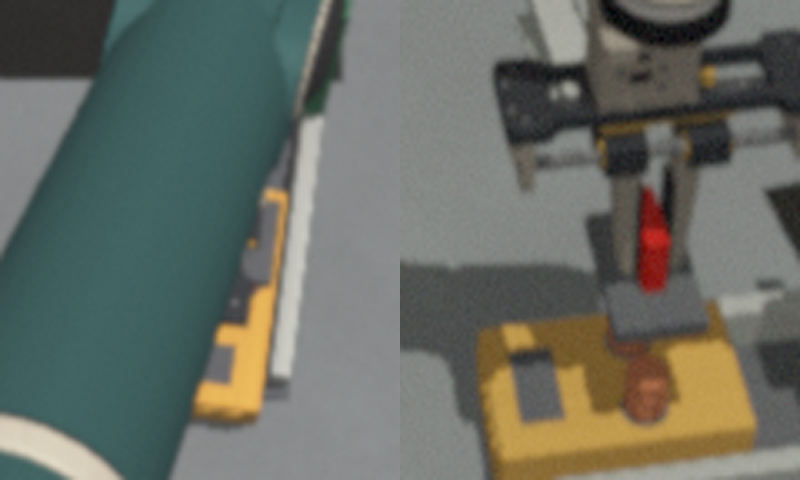

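```bash
python3 - <<'E'
from fit import *
D=np.load("ov_side.npz");im=D["im"];m=D["ms"][2]
W=[box(-30,30,-50,50,0,12),box(-8,8,-25,25,12,52)]
win=(290,370,160,250)
big=cv2.resize(im[win[2]:win[3],win[0]:win[1]],None,fx=S,fy=S,interpolation=cv2.INTER_CUBIC)
def draw(img,p,col):
    for P in W:
        Q=place(P,*p)
        q=(proj(Q,"side")+.5-[win[0],win[2]])*S-.5
        for i in range(8):
            for j in range(i):
                if bin(i^j).count("1")==1: cv2.line(img,tuple(int(v) for v in q[i].round()),tuple(int(v) for v in q[j].round()),col,1)
a=big.copy();draw(a,(623,-39,-.123,131),(0,255,0))
b=big.copy();mm=up(m,win);b[mm]=b[mm]//2+[0,0,127]
save(np.hstack([a,b])[:, :960][:540],"ov.png")
save(cv2.resize(np.hstack([a,b]),(800,450)),"ov.png")
E
```

```text
(no output)
```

View pics/ov.png

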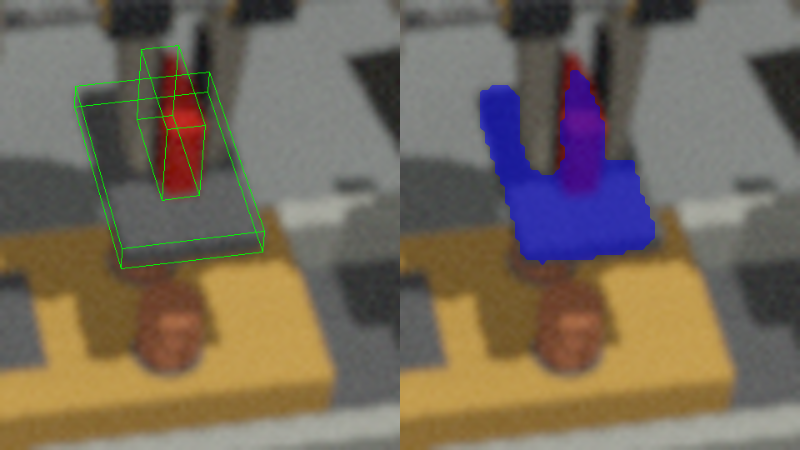

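```bash
cat > wfit.py <<'E'
from fit import *
W=[box(-30,30,-50,50,0,12),box(-8,8,-25,25,12,52)]
def wfit(im,z,x0,y0,yaw=-.123,fn=None,win=None):
    # red+dark plate front part: score on gradient of rendered outline vs. image: use colour mask
    h=hsv(im)
    ims=cv2.GaussianBlur(im,(0,0),.7).astype(float)
    win=win or (290,370,170,260)
    big=cv2.resize(im[win[2]:win[3],win[0]:win[1]],None,fx=S,fy=S,interpolation=cv2.INTER_CUBIC)
    out=[]
    for p,col in(((x0,y0),(0,255,0)),):
        for P in W:
            q=(proj(place(P,*p,yaw,z),"side")+.5-[win[0],win[2]])*S-.5
            for i in range(8):
                for j in range(i):
                    if bin(i^j).count("1")==1: cv2.line(big,tuple(int(v) for v in q[i].round()),tuple(int(v) for v in q[j].round()),col,1)
    return big
def maskfit(m,z,x0,y0,yaw,vcut,win=(290,370,170,260),fityaw=False):
    mm=up(m,win);k=(vcut-win[2])*S
    def f(p):
        r=render([place(P,p[0],p[1],p[2]/100 if fityaw else yaw,z) for P in W],"side",win)[k:];o=mm[k:];return 1-(r&o).sum()/(r|o).sum()
    x=[x0,y0]+([yaw*100] if fityaw else []);n=len(x)
    r=minimize(f,x,method="Nelder-Mead",options=dict(initial_simplex=np.vstack([x]+[np.array(x)+4*np.eye(n)[i] for i in range(n)]),xatol=.02,fatol=1e-5));return r.x,r.fun
E
python3 - <<'E'
from wfit import *
D=np.load("ov_side.npz")
for v in(196,199,202): print(maskfit(D["ms"][2],131,623,-39,-.123,v,(290,370,160,250)))
print(maskfit(D["ms"][2],131,623,-39,-.123,196,(290,370,160,250),True))
robot.servo_line([623,-40,116],feed=80);robot.hold(.15);o=st("116");print(F())
im=viewer.read_camera("side");s=viewer.silhouettes("weight","side")
s=max(s,key=lambda d:d["mask"][190:230,305:345].sum())["mask"];np.savez("ov2.npz",im=im,m=s,tcp=o["tcp_pos"])
p=o["tcp_pos"]
for v in(203,206,209): print(v,maskfit(s,p[2]-19,p[0],p[1],-.123,v,(290,370,170,260)))
a=wfit(im,p[2]-19,p[0],p[1]);b=wfit(im,p[2]-19,p[0],p[1]);w=up(s,(290,370,170,260));b[w]=b[w]//2+[0,0,127]
save(cv2.resize(np.hstack([a,b]),(800,450)),"ov2.png")
E
```

```text
(array([624.95209652, -36.1972903 ]), np.float64(0.10772624299511147))
(array([624.8932234 , -36.23347068]), np.float64(0.10830860534124631))
(array([624.93367004, -36.24557495]), np.float64(0.11382434029145327))
(array([625.47701312, -36.65890102, -19.16928301]), np.float64(0.10577210051930996))
116 t8.97 tcp [623.5 -40.1 116.5] F [ 0.19 -0.66 -6.38] g0.171
[-0.06863097 -0.2918188  -7.1086253 ]
203 (array([624.45823198, -37.63025406]), np.float64(0.036134414397525405))
206 (array([624.65907091, -37.68525252]), np.float64(0.03223491748081908))
209 (array([624.60113662, -37.67369708]), np.float64(0.03635752688172045))
```

View pics/ov2.png

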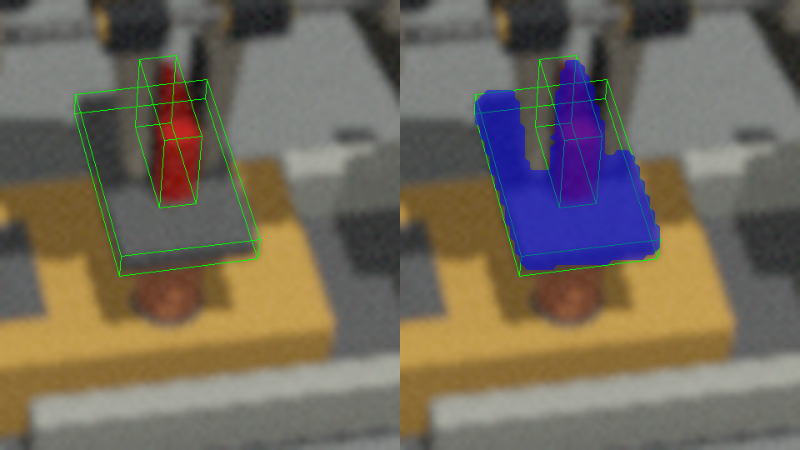

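```bash
cat > run2.py <<'E'
from fit import *
np.set_printoptions(precision=2,suppress=True)
D={c:np.load(f"obs_{c}.npz")["im"] for c in("top","side")}
tw={"top":(250,325,130,225),"side":(260,370,185,270)}
M={};C={}
for c in D:
    h=hsv(D[c]);o=(h[...,0]>=5)&(h[...,0]<36)&(h[...,1]>110)
    v=h[...,2][o&(h[...,0]>20)]; w=tw[c]
    sub=np.zeros_like(o);sub[w[2]:w[3],w[0]:w[1]]=1
    vv=h[...,2][o&sub&(h[...,0]>20)]
    th,_=cv2.threshold(vv.astype(np.uint8).reshape(-1,1),0,255,cv2.THRESH_OTSU);print(c,"otsu",th,np.percentile(vv,[5,25,50,75,95]))
    m=(o&sub&((h[...,2]>th)|(h[...,0]<18))).astype(np.uint8)
    cn,_=cv2.findContours(m,cv2.RETR_EXTERNAL,cv2.CHAIN_APPROX_NONE);cn=max(cn,key=cv2.contourArea);M[c]=cv2.drawContours(np.zeros_like(m),[cn],-1,1,-1)
    C[c]=copm(D[c])&sub
    a=D[c].copy();a[M[c]>0]=[0,0,255];a[C[c]]=[255,0,0]
    u0,u1,v0,v1=w;save(cv2.resize(np.hstack([D[c][v0:v1,u0:u1],a[v0:v1,u0:u1]]),None,fx=3.5,fy=3.5,interpolation=0),f"tm_{c}.png")
def run(sel,free):
    obs=[(c,tw[c],up(C[c] if k=="c" else M[c],tw[c])) for c,k in sel]
    def f(p):
        x,y,t,hh,L=p;cols=[place(cyl(0,s*28,14.5,56,56+hh),x,y,t/100) for s in(1,-1)]
        blk=[place(box(-102,L,-54,54,55.9,56),x,y,t/100)]+cols
        return cost(obs,[cols if k=="c" else blk for c,k in sel])
    best=None
    for h0 in(18,28):
        x0=np.array([621,-40.5,-12,h0,60.]);sim=np.vstack([x0]+[x0+e for e in np.diag([5,5,4,5,5])])
        r=minimize(f,x0,method="Nelder-Mead",options=dict(initial_simplex=sim,xatol=.02,fatol=1e-5,maxiter=600))
        if best is None or r.fun<best.fun: best=r
    print(sel,best.x,best.fun)
run((("top","o"),),0);run((("side","o"),),0);run((("side","o"),("side","c")),0);run((("top","o"),("top","c")),0);run((("side","o"),("top","o"),("side","c"),("top","c")),0)
E
python3 run2.py
```

```text
top otsu 180.0 [141. 204. 214. 217. 221.]
side otsu 154.0 [126. 149. 179. 182. 185.]
(('top', 'o'),) [626.03 -41.43 -13.26  17.88  64.2 ] 0.043223102002794556
(('side', 'o'),) [622.28 -44.68 -12.87  29.06  65.84] 0.038180560983675504
(('side', 'o'), ('side', 'c')) [621.44 -42.92 -11.91  26.93  66.73] 0.2689943812238542
(('top', 'o'), ('top', 'c')) [626.43 -40.1  -12.5   12.22  64.  ] 0.13335167805686
(('side', 'o'), ('top', 'o'), ('side', 'c'), ('top', 'c')) [623.05 -40.18 -12.04  23.39  66.42] 0.5108669419308691
```

View pics/tm_side.png

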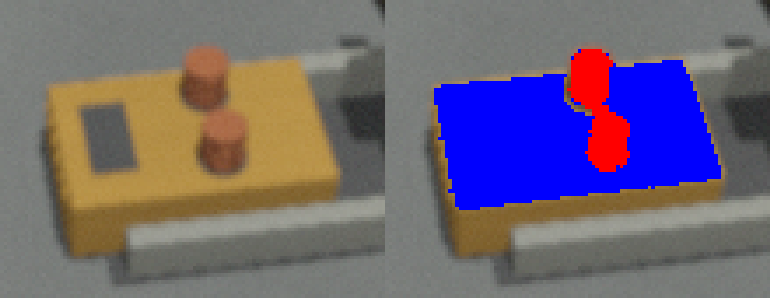

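```bash
cat > ovl.py <<'E'
from fit import *
def overlay(im,cam,win,p,h,sc=7,wz=None,wp=None):
    u0,u1,v0,v1=win;big=cv2.resize(im[v0:v1,u0:u1],None,fx=sc,fy=sc,interpolation=cv2.INTER_CUBIC)
    T=lambda P:((proj(place(np.array(P,float),*p),cam)+.5-[u0,v0])*sc-.5).round().astype(int)
    pl=lambda P,c:cv2.polylines(big,[T(P).reshape(-1,1,2)],True,c,1)
    pl([[-102,-54,56],[-102,54,56],[66,54,56],[66,-54,56]],(0,0,255))
    pl([[-102,-54,6],[-102,54,6],[-102,54,56],[-102,-54,56]],(0,0,255))
    for s in(28,-28):
        for z in(56,56+h): pl(cyl(0,s,14.5,z,z)[:40],(0,255,0))
    return big
E
python3 - <<'E'
from ovl import *
D={c:np.load(f"obs_{c}.npz")["im"] for c in("top","side")}
save(overlay(D["side"],"side",(265,370,190,265),(622,-40,-.122),24),"o_side.png")
save(overlay(D["top"],"top",(250,325,145,225),(622,-40,-.122),24),"o_top.png")
E
```

```text
(no output)
```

View pics/o_side.png

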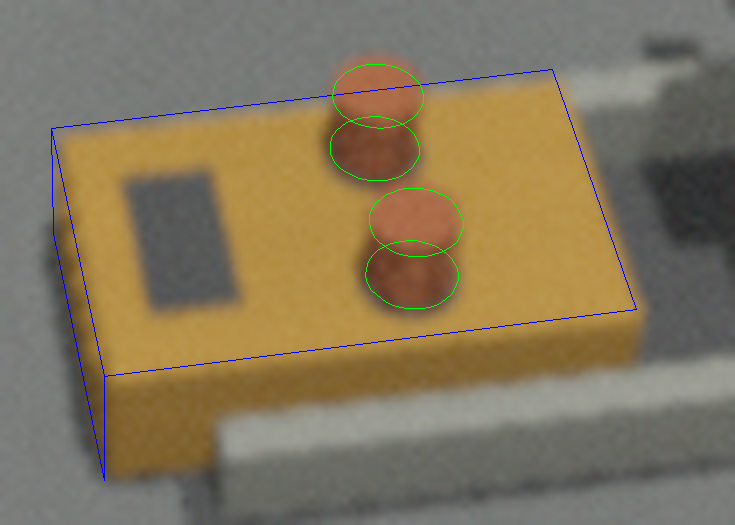

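View pics/o_top.png

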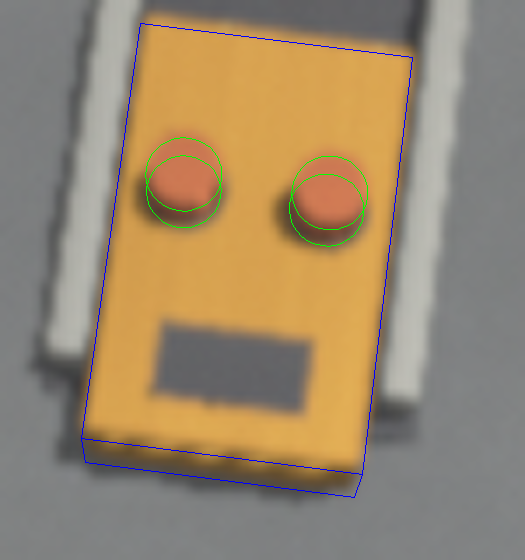

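```bash
python3 - <<'E'
from h import *
x,y=623,-42.5
robot.servo_line([x,y,116],feed=60);robot.hold(.2);f0=F(15);print(f0);o=st()
z=116
while z>82:
    z-=1;robot.servo_line([x,y,z],feed=25);f=F(5)
    if f[2]-f0[2]>1.2:
        f=F(12);print("cand",z,f-f0)
        if f[2]-f0[2]>1: break
st("contact")
f=F(15);o=st();print(f-f0)
E
```

```text
[-0.0370066  -0.01882298 -7.09119622]
 t9.72 tcp [623.  -42.4 116. ] F [-0.47  0.09 -6.71] g0.168
cand 104 [-0.10563885  0.15806247  2.92747414]
contact t13.32 tcp [623.2 -42.5 104.2] F [ 0.1  -0.59 -4.79] g0.172
 t13.44 tcp [623.2 -42.5 104.2] F [ 0.26 -0.16 -3.98] g0.175
[ 0.05509512 -0.06309743  3.29909796]
```

```bash
python3 - <<'E'
from wfit import *
from ovl import overlay
robot.servo_line([623,-42.5,109],feed=40);robot.hold(.15);o=st()
im=viewer.read_camera("side");s=viewer.silhouettes("weight","side")
s=max(s,key=lambda d:d["mask"][190:230,305:345].sum())["mask"];p=o["tcp_pos"];np.savez("ov3.npz",im=im,m=s,tcp=p)
for v in(206,209): print(v,maskfit(s,p[2]-19,p[0],p[1],-.123,v,(290,370,170,260)))
D={c:np.load(f"obs_{c}.npz")["im"] for c in("top","side")}
save(overlay(D["side"],"side",(265,370,190,265),(623,-43.5,-.122),30.5),"o_side2.png")
save(overlay(D["top"],"top",(250,325,145,225),(624.5,-41,-.122),30.5),"o_top2.png")
a=wfit(im,p[2]-19,p[0],p[1]-0);save(a,"w3.png")
E
```

```text
t13.87 tcp [622.7 -42.4 108.7] F [-0.08 -0.   -8.28] g0.171
206 (array([623.80975785, -39.88068377]), np.float64(0.07502210638991014))
209 (array([623.84964838, -39.78318333]), np.float64(0.046053711097741035))
```

View pics/o_side2.png

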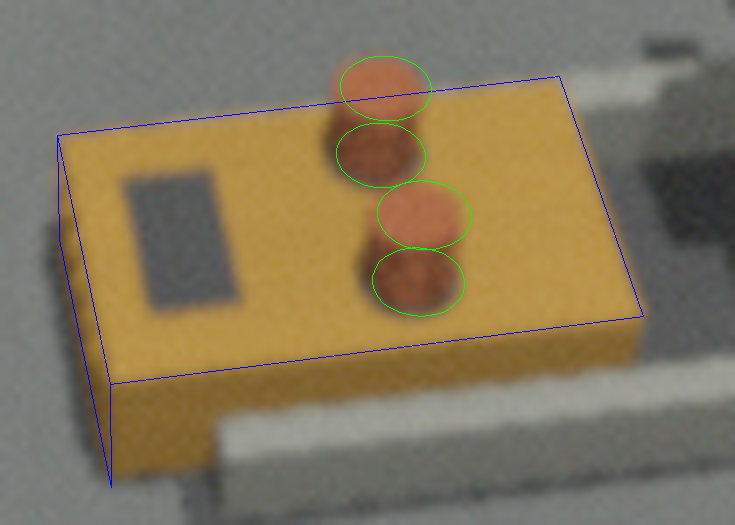

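View pics/o_top2.png

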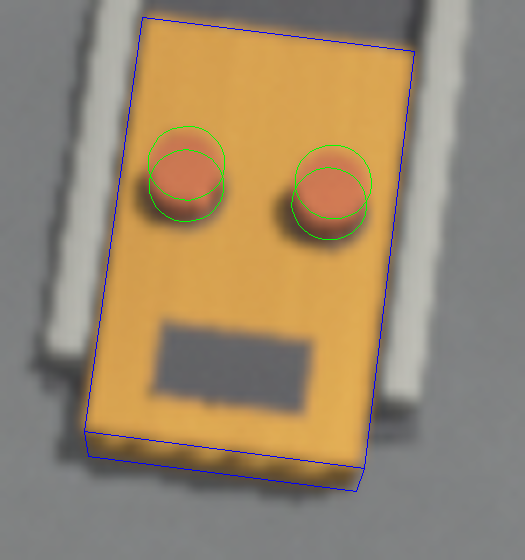

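View pics/w3.png

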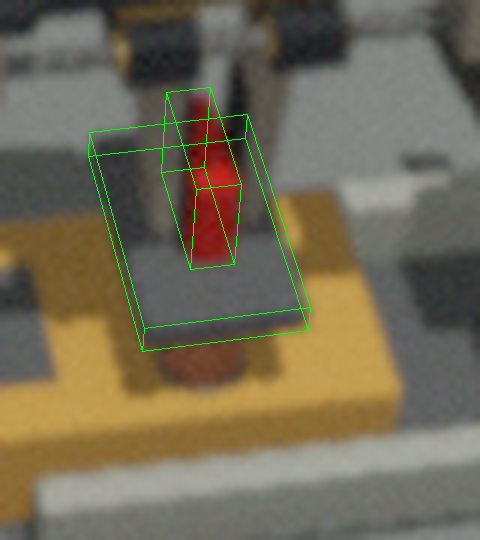

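```bash
python3 - <<'E'
from h import *
x,y=619.6,-45
robot.servo_line([x,y,109],feed=40);robot.hold(.2);f0=F(15);print(f0);st()
robot.servo_line([x,y,106.5],feed=25)
z=106.5
while z>100:
    z-=.5;robot.servo_line([x,y,z],feed=20);f=F(6);print(z,(f-f0)[2].round(2),end=" ")
    if f[2]-f0[2]>5.8: break
robot.hold(.2);st("set");print(F(15)-f0)
im=viewer.read_camera("side");save(cv2.resize(im[160:280,260:400],None,fx=5,fy=5,interpolation=cv2.INTER_CUBIC),"set.png")
E
```

```text
[-0.09734885 -0.0733602  -7.09065071]
 t14.55 tcp [619.7 -45.  109. ] F [ 0.92  0.67 -6.42] g0.174
106.0 0.03 105.5 0.14 105.0 1.46 104.5 2.36 104.0 3.29 103.5 4.31 103.0 5.38 102.5 6.26 set t17.40 tcp [619.7 -45.  102.6] F [-2.3  -0.17 -0.49] g0.171
[-1.49486174  0.16210092  6.35169509]
```

View pics/set.png

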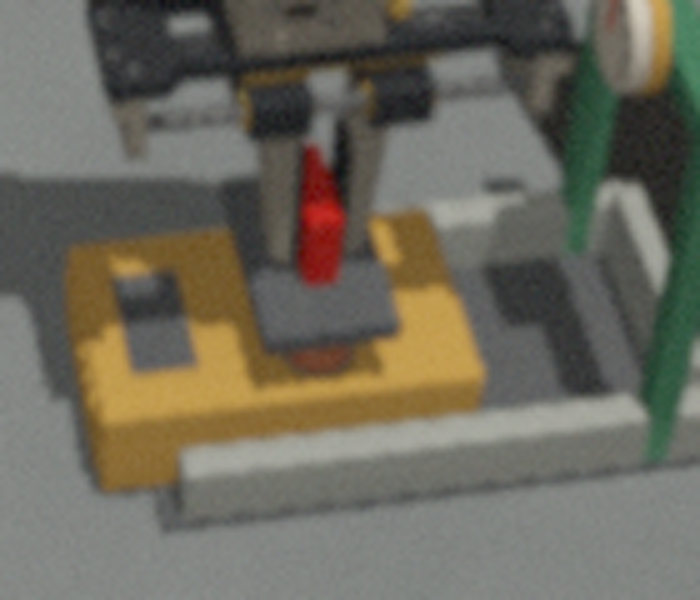

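```bash
python3 - <<'E'
from fit import *
import numpy as np
T=lambda P,p:((proj(place(np.array(P,float),*p),"side")+.5-[260,160])*5-.5).round(1)
p=(620.5,-43.3,-.122)
print("aligned plate lower corners,mid",T([[-30,-50,83.5],[30,-50,83.5],[0,-50,83.5],[-30,-50,95.5],[30,-50,95.5]],p).tolist())
c=T(cyl(0,-28,14.5,56,56)[:40],p);print("base L/R/bottom",c[:,0].min(),c[:,0].max(),c[:,1].max())
c=T(cyl(0,-28,14.5,83,83)[:40],p);print("cap L/R/bottom",c[:,0].min(),c[:,0].max(),c[:,1].max())
print(T([[-102,-54,56],[66,-54,56]],p))
E
python3 - <<'E'
import cv2
a=cv2.imread("pics/set.png")[200:420,220:500]
cv2.imwrite("pics/set2.png",cv2.resize(a,None,fx=2.8,fy=2.7,interpolation=2))
E
```

```text
aligned plate lower corners,mid [[263.7, 354.6], [401.3, 337.4], [332.8, 346.0], [264.8, 335.5], [403.5, 318.3]]
base L/R/bottom 285.0 351.1 376.3
cap L/R/bottom 287.9 355.1 334.3
[[ 97.7 425.2]
 [478.8 376.7]]
```

View pics/set2.png

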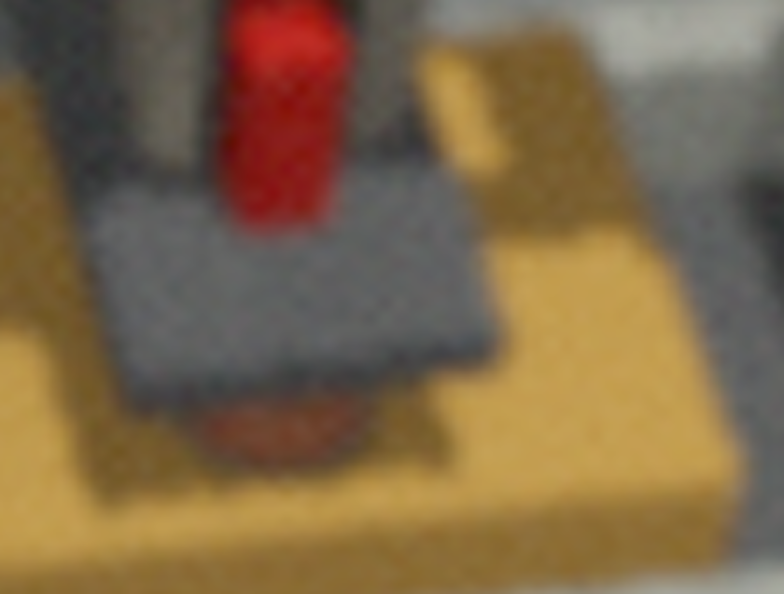

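```bash
python3 - <<'E'
from h import *
grip(0.5);st("open");print(F())
robot.servo_line([619.6,-45,170],feed=120);st("up")
robot.movep([400,-15,170],rot(-.122+np.pi/2));st("back")
for c in("top","side"):
    im=viewer.read_camera(c);np.savez(f"rel_{c}.npz",im=im,ms=np.array([d["mask"] for d in viewer.silhouettes("weight",c)]))
    u0,u1,v0,v1={"top":(245,325,140,225),"side":(265,370,170,270)}[c]
    save(cv2.resize(im[v0:v1,u0:u1],None,fx=6,fy=6,interpolation=cv2.INTER_CUBIC),f"rel_{c}.png")
E
```

```text
open t18.18 tcp [619.7 -45.  102.6] F [ 0.73 -0.69 -0.4 ] g0.502
[ 0.33126107 -0.21165324  0.00600838]
up t18.96 tcp [619.1 -44.8 169.5] F [ 0.59 -0.03 -1.36] g0.499
back t20.13 tcp [400.6 -15.1 169.9] F [-0.19  0.17 -0.58] g0.499
```

View pics/rel_top.png

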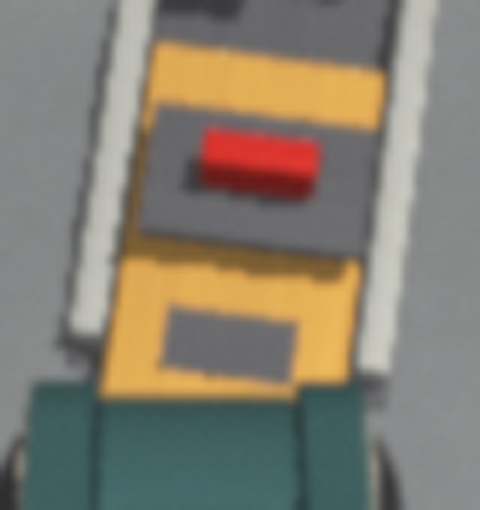

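View pics/rel_side.png

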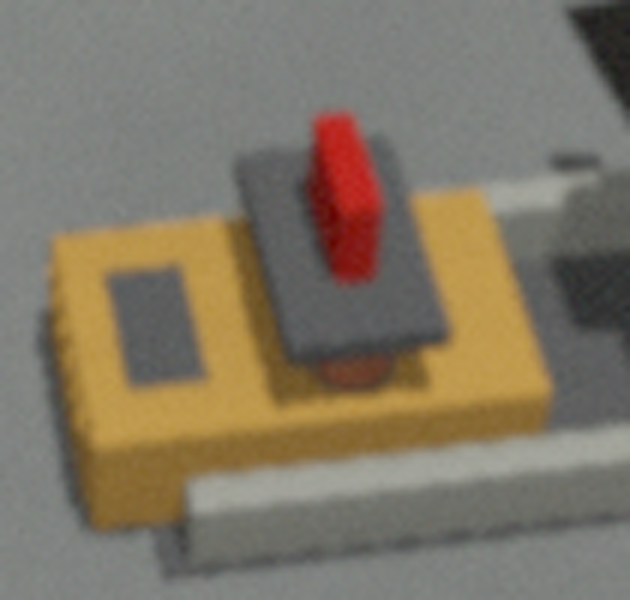

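```bash
cat > run3.py <<'E'
from fit import *
np.set_printoptions(precision=2,suppress=True)
W=[box(-30,30,-50,50,0,12),box(-8,8,-25,25,12,52)]
wins={"top":(255,320,145,195),"side":(295,350,180,240)}
for c in("top","side"):
    D=np.load(f"rel_{c}.npz");u0,u1,v0,v1=wins[c]
    m=max(D["ms"],key=lambda m:m[v0:v1,u0:u1].sum());print(c,m.sum(),m[v0:v1,u0:u1].sum())
    obs=[(c,wins[c],up(m,wins[c]))]
    x0=np.array([620,-45,-12.]);f=lambda p:cost(obs,[[place(P,p[0],p[1],p[2]/100,83.4) for P in W]])
    r=minimize(f,x0,method="Nelder-Mead",options=dict(initial_simplex=np.vstack([x0]+[x0+4*e for e in np.eye(3)]),xatol=.02,fatol=1e-5));print(c,r.x,r.fun)
E
python3 run3.py
cat > run4.py <<'E'
# columns with h fixed 30.5, per camera
from fit import *
np.set_printoptions(precision=2,suppress=True)
for c,w in(("top",(250,325,145,200)),("side",(295,345,190,245))):
    im=np.load(f"obs_{c}.npz")["im"];m=up(copm(im),w)
    for h in(29,30.5):
      def f(p): return cost([(c,w,m)],[[place(cyl(0,s*28,14.5,56+(h-6 if c=="top" else 0),56+h),p[0],p[1],p[2]/100) for s in(1,-1)]])
      x0=np.array([621,-42,-12.]);r=minimize(f,x0,method="Nelder-Mead",options=dict(initial_simplex=np.vstack([x0]+[x0+4*e for e in np.eye(3)]),xatol=.02,fatol=1e-5));print(c,h,r.x,r.fun)
E
python3 run4.py
```

```text
top 842 842
top [623.04 -44.18 -13.86] 0.058486452818436674
side 7929 1328
side [646.43 -91.01 -73.54] 0.5507112774072267
top 29 [620.48 -39.74 -12.1 ] 0.10309964081415457
top 30.5 [620.02 -39.76 -11.9 ] 0.10419431908680643
side 29 [621.15 -39.33 -14.3 ] 0.21666980954176884
side 30.5 [621.   -39.92 -14.01] 0.23275068997240111
```

```bash
python3 - <<'E'
from fit import *
np.set_printoptions(precision=1,suppress=True)
im=np.load("obs_top.npz")["im"];h=hsv(im);m=copm(im)
u0,u1,v0,v1=268,306,160,185
print(h[158:186,276,0]);print(h[158:186,276,2]);print(h[160:188,297,2])
for c,w in(("top",(250,325,145,200)),("side",(295,345,190,245))):
    im=np.load(f"obs_{c}.npz")["im"];h=hsv(im);m=copm(im);s=np.zeros_like(m);s[w[2]:w[3],w[0]:w[1]]=1;m&=s
    th,_=cv2.threshold(h[...,2][m].astype(np.uint8).reshape(-1,1),0,255,cv2.THRESH_OTSU)
    k=(m&(h[...,2]>th)).astype(np.uint8);n,l,st_,ce=cv2.connectedComponentsWithStats(k)
    cs=[(st_[i][4],st_[i][2:4],ce[i]) for i in range(1,n) if st_[i][4]>15]
    P=[pix2plane(a[2],c,86.3) for a in cs];print(c,th,[a[0] for a in cs],[a[1].tolist() for a in cs],P,"mid",np.mean(P,0),"sep",np.linalg.norm(P[0]-P[1]))
D=np.load("rel_top.npz")["im"]
for q in((158,105),(380,130),(362,257),(140,230)): print(pix2plane(np.array(q)/6+[245,140]-.5+.08,"top",95.4))
for q in((293,360),(447,340)): print("side",pix2plane(np.array(q)/6+[265,170]-.5,"side",83.4))
E
python3 - <<'E'
import cv2
a=cv2.imread("pics/top0.png")[155:190,262:312]
cv2.imwrite("pics/cap.png",cv2.resize(a,None,fx=14,fy=14,interpolation=0))
E
```

```text
[26 26 25 26 25 22 17 14 13 13 13 13 13 13 13 13 13 12 16 24 25 25 26 25
 26 26 26 26]
[215 215 214 214 214 209 202 200 202 203 203 204 205 204 201 182 147 115
 111 146 189 210 214 215 215 216 216 216]
[217 218 218 217 217 216 212 206 204 205 206 206 209 209 208 202 175 134
 113 114 149 192 215 217 218 218 218 219]
top 165.0 [np.int32(77), np.int32(77)] [[11, 10], [10, 10]] [array([625.5, -12.6,  86.3]), array([618.5, -68.1,  86.3])] mid [622.  -40.3  86.3] sep 55.90663803931424
side 142.0 [np.int32(79), np.int32(84)] [[12, 9], [12, 10]] [array([623.3, -16.6,  86.3]), array([616.1, -71.5,  86.3])] mid [619.7 -44.   86.3] sep 55.370780875896024
[654.6   0.9  95.4]
[644.1 -96.8  95.4]
[586.4 -88.6  95.4]
[597.6   8.1  95.4]
side [587.6 -87.   83.4]
side [643.4 -93.5  83.4]
```

View pics/cap.png

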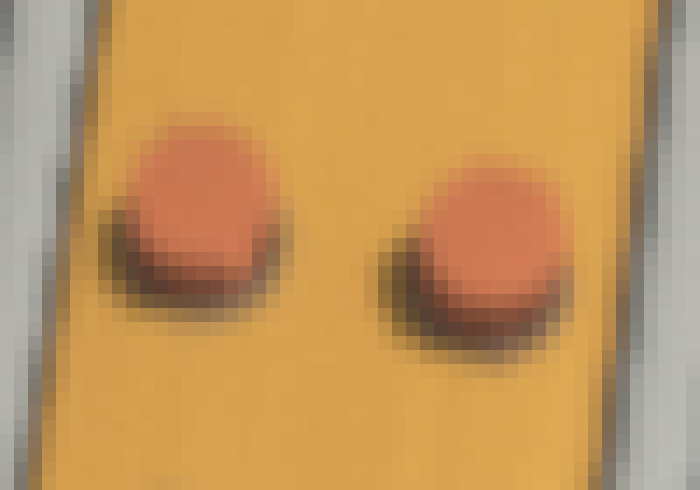

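```bash
python3 - <<'E'
from fit import *
W=[box(-30,30,-50,50,0,12),box(-8,8,-25,25,12,52)]
def ov(c,win,p,t,z,sc,h=27.4):
    im=np.load(f"rel_{c}.npz")["im"];u0,u1,v0,v1=win;big=cv2.resize(im[v0:v1,u0:u1],None,fx=sc,fy=sc,interpolation=cv2.INTER_CUBIC)
    tr=lambda P:((proj(P,c)+.5-[u0,v0])*sc-.5).round().astype(int)
    for P in W:
        q=tr(place(P,*p,z))
        for i in range(8):
            for j in range(i):
                if bin(i^j).count("1")==1: cv2.line(big,tuple(map(int,q[i])),tuple(map(int,q[j])),(0,255,255),1)
    for s in(28,-28):
        for zz in(56,56+h): cv2.polylines(big,[tr(place(cyl(0,s,14.5,zz,zz)[:40],*t)).reshape(-1,1,2)],True,(0,0,0),1)
    return big
save(ov("side",(300,350,180,240),(619.7,-44,-.125),(619.7,-44,-.125),83.4,9),"c_side.png")
save(ov("top",(258,322,145,190),(622,-40.3,-.125),(622,-40.3,-.125),83.4,11),"c_top.png")
E
```

```text
(no output)
```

View pics/c_side.png

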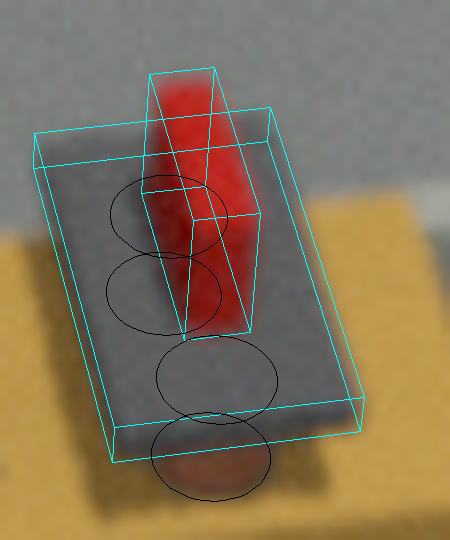

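View pics/c_top.png

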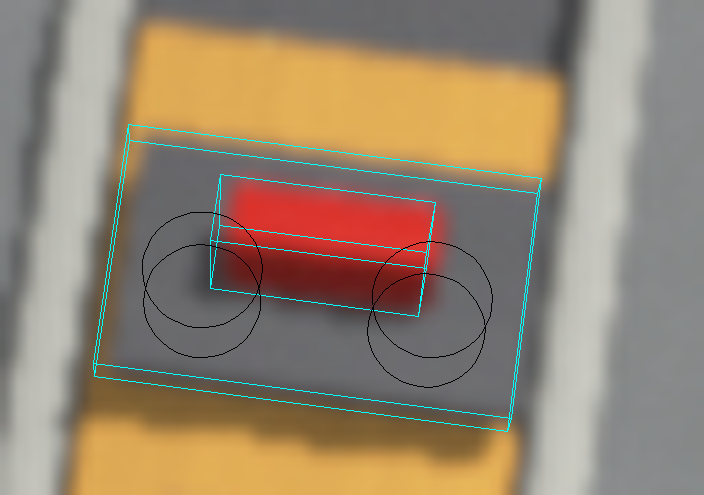

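```bash
python3 - <<'E'
from h import *
th=-.123;d=np.array([np.cos(th),np.sin(th)]);C=np.array([619.7,-43.5])
R=rot(th+np.pi/2)
P=lambda s:list(C+d*s)   # s: distance from column midpoint along d
grip(0.0,20)
robot.movep(P(-175)+[170],R);robot.servo_line(P(-175)+[25],feed=150);robot.hold(.2);st("low")
f0=F(15);print(f0)
robot.servo_line(P(-125)+[25],feed=80)
s=-125.
while s<-85:
    s+=2;robot.servo_line(P(s)+[25],feed=25);g=(F(5)-f0)[:2]@d
    if g<-1.5: break
print("contact s",s,g);st()
E
```

```text
low t22.73 tcp [446.6 -22.   25.7] F [ 0.78 -0.4   0.04] g0.002
[ 0.00452286 -0.10246534  0.12459015]
contact s -109.0 -1.6927316404002044
 t25.97 tcp [511.2 -30.1  24.8] F [-1.89 -0.72 -0.02] g0.008
```

```bash
python3 - <<'E'
from h import *
th=-.123;d=np.array([np.cos(th),np.sin(th)]);C=np.array([619.7,-43.5])
P=lambda s:list(C+d*s)+[25]
f0=np.array([0,-.1,.12])
def g(n=5): return ((F(n)-f0)[:2]@d, (F(1)-f0)[:2]@np.array([-d[1],d[0]]))
s=-109.
for ds in(25,20,15):
    s+=ds;robot.servo_line(P(s),feed=35);q=g();print(s,np.round(q,2),end=" ")
    if q[0]<-8: break
else:
    while s<-5:
        s+=1.5;robot.servo_line(P(s),feed=25);q=g(4);print(s,np.round(q[0],2),end=" ")
        if q[0]<-9: break
o=st("end");t=np.array(o["tcp_pos"])[:2];print("s actual",(t-C)@d)
for c in("top","side"):
    im=viewer.read_camera(c);save(im,f"push_{c}.png")
    u0,u1,v0,v1={"top":(245,345,80,225),"side":(265,415,130,270)}[c]
    save(cv2.resize(im[v0:v1,u0:u1],None,fx=4,fy=4,interpolation=cv2.INTER_CUBIC),f"pushc_{c}.png")
E
```

```text
-84.0 [-0.36 -0.49] -64.0 [ 0.06 -0.12] -49.0 [ 0.16 -0.19] -47.5 -1.28 -46.0 -1.93 -44.5 -1.9 -43.0 -1.73 -41.5 -1.61 -40.0 -2.16 -38.5 -1.52 -37.0 -1.68 -35.5 -1.13 -34.0 -1.92 -32.5 -1.37 -31.0 -1.76 -29.5 -2.22 -28.0 -3.09 -26.5 -7.6 -25.0 -11.42 end t32.95 tcp [591.7 -40.1  24.9] F [-10.9    0.86   9.37] g0.003
s actual -28.164909855934095
```

View pics/pushc_side.png

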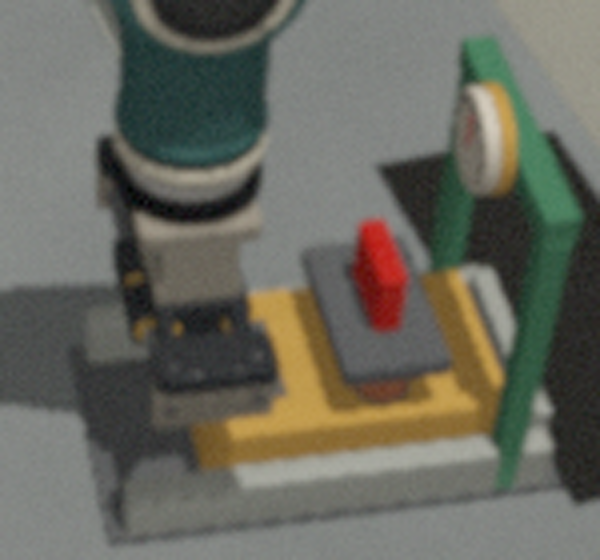

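```bash
python3 - <<'E'
from h import *
th=-.123;d=np.array([np.cos(th),np.sin(th)]);C=np.array([619.7,-43.5])
P=lambda s,z=25:list(C+d*s)+[z]
robot.servo_line(P(-23),feed=15);robot.hold(.2);o=st("push");print("s",(np.array(o["tcp_pos"])[:2]-C)@d)
robot.servo_line(P(-34),feed=25);robot.servo_line(P(-120),feed=120);st("off")
robot.servo_line(P(-150,150),feed=150);robot.movep([390,60,200],rot(th+np.pi/2));st("away")
for c in("top","side"):
    im=viewer.read_camera(c);save(im,f"fin_{c}.png")
    for n in("tray_top","test_frame","tray_front"): 
        for q in viewer.pinpoint(n,c)[:2]: print(c,n,q["confidence"],toworld(q["at"],c).round(1))
    u0,u1,v0,v1={"top":(245,345,80,225),"side":(265,415,130,270)}[c]
    save(cv2.resize(im[v0:v1,u0:u1],None,fx=4,fy=4,interpolation=cv2.INTER_CUBIC),f"finc_{c}.png")
E
```

```text
push t33.53 tcp [591.7 -40.1  24.9] F [-15.99   0.82  14.59] g0.005
s -28.1659605889874
off t34.99 tcp [501.7 -28.9  25.3] F [ 0.29 -0.05  0.29] g0.003
away t36.58 tcp [390.1  60.  199.7] F [ 0.38 -0.15 -0.05] g0.008
top tray_top 0.69 [707.3 -52.8  56.2]
top test_frame 0.83 [709.2 -49.8  -2.9]
top tray_front 0.93 [607.  -40.   31.9]
side tray_top 0.94 [700.5 -50.1  55.2]
side test_frame 0.61 [704.3 -51.7   0.9]
side tray_front 0.81 [600.3 -42.2  27.8]
```

View pics/finc_side.png

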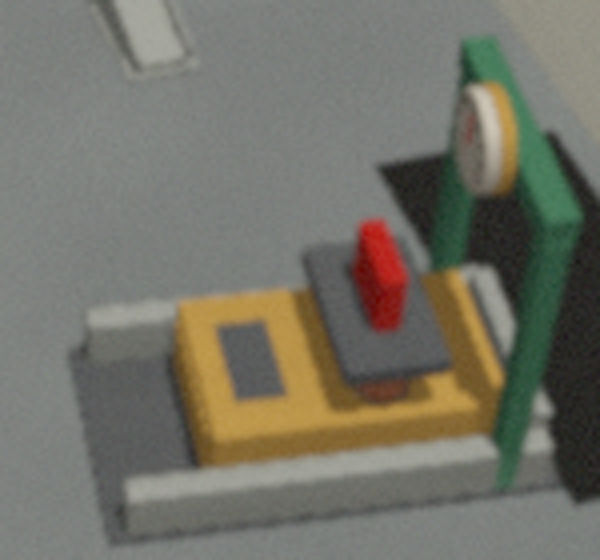

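View pics/fin_top.png

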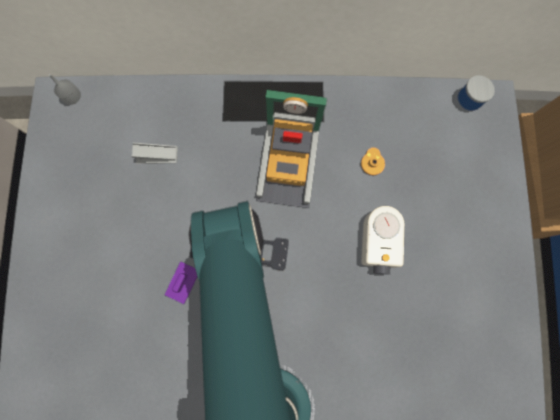

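View pics/finc_top.png

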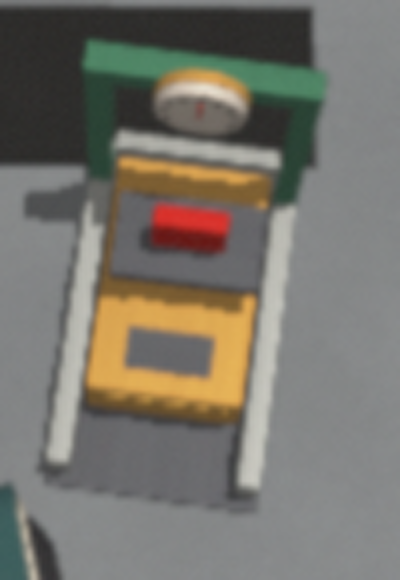

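```bash
python3 - <<'E'
from h import *
st();robot.job_done()
E
```

```text
t36.98 tcp [390.1  59.5 199.6] F [-0.85  0.23 -0.41] g0.004
the job is handed in; nothing more can be done
```

I set the red-barred weight on the coins, let go of it, pushed the tray fully home and handed the job in at about 37 s of the 58 s allowed.

- **Choice of weight:** I took the dark plate with the red bar at top-picture pixel (163, 232). I left the two purple look-alikes alone.
- **Placing the weight:** I felt for contact in 1 mm steps with a first light touch. I then lifted slightly, re-centred, and lowered in 0.5 mm steps until the coins carried about 6.3 N of the weight's 7 N. The column tops came out about 30 mm above the tray top. The wrist force hardly changed when I let go.
- **Pushing the tray:** It moved about 82 mm to its stop. Raising the push from 11 N to 16 N moved it no further. The networks put the tray point within about 4 mm of the frame origin in both pictures.
- **After the push:** The weight looks level and square on the coins. The coin ramp, cam and meter head look undisturbed.
- **Checks that disagreed:**
    - **Side-to-side centring:** the cameras differ. The top one puts the weight about 1.5 to 4 mm towards −y, the side one 0.5 to 3 mm towards +y, so it is probably off by 1 to 2 mm.
    - **Upward force during the push:** I saw 9 to 15 N at the stop. I took it as fingertip friction against the tray face but did not confirm it; it vanished when I backed off.

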